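# Dial open the combination lock box and slide back its cover

### The job

Open the grey lock box. Take the black knob of the dial and turn the dial clockwise, letting the knob go past 8 o'clock once and stopping on 8 o'clock the second time it comes there; then counter-clockwise, past 3 o'clock once and stopping on 3 o'clock the second time; then slowly clockwise again until the lock drops and the dial stops dead, without forcing it. Then slide the steel cover by its rib fully open, to its stop, let go, and leave the things round the box where they are.

Things in the scene. Friction and masses are not known exactly. Their poses are not given: they have to be found in the camera images.
- lock_box: Grey lock box, fixed, 200 (x) x 250 (y) x 70 mm high. Origin: centre of its underside. Its +x points to its back (away from the robot), +y to its left; yaw varies. On top: dial on the right half, sliding cover on the left over a compartment with two coffee capsules.
- tick_12 (a point): Centre of the one long thick tick (12 x 6 mm), 12 o'clock, at the dial's far side (box +x), 63.5 mm from the dial axis, 72 mm above the worktop. Eleven short raised ticks complete the clock face round the dial, seen from above: 3 o'clock towards box -y, 6 towards -x, 9 towards +y.
- dial_axis (a point): Point on the dial's vertical axis, 98 mm above the worktop, level with the middle of the knob; in the box at x 0, y -58 mm. Dial: steel disc, 110 mm diameter, top face 80 mm above the worktop, a low boss (radius 14, 4 mm high) at its centre. The knob can be carried round the axis any number of turns, at 1 to 5 N.
- dial (a joint): Dial angle in rad: 0 with the knob at 12 o'clock, growing counter-clockwise seen from above (9 o'clock 1.571, 8 o'clock 2.094, 3 o'clock -1.571), counted on over full turns. Starts within 1.2 of 0. Stop on each number within 0.1, without running over and coming back. After the second number the dial runs clockwise 0.8 to 2.2 (differs each time), then stops dead.
- spinner: The knob: plain black upright pin, 13 mm diameter, 30 mm tall, from 83 to 113 mm above the worktop, spinning freely on the dial 40 mm from the dial's axis. Origin: its centre, 98 mm above the worktop.
- bolt: Black stud (4 mm wide, 6 mm high, top 76 mm above the worktop) in a slot between dial and cover: the lock's bolt. Origin: its top. Locked, it is 76 mm (box y) from the dial axis; it moves 2 to 3 mm to the dial at the right second number, 9 mm in all when the lock drops; only then is the cover free. Forcing dial or cover bends it sideways (box x), 1 mm per 8 N at the knob; 3 mm breaks it.
- cover_rib (a point): Centre of the rib on the sliding cover, 86 mm above the worktop: an upright steel bar 12 mm thick (box x), 40 mm long (box y), from 75 to 97 mm above the worktop. Shut, it is 35 mm (box x) and 126 mm (box y) from the dial axis. The cover is a plate 90 x 88 mm, its top 76 mm above the worktop.
- cover (a joint): Travel of the sliding cover in m: 0 shut, 0.065 fully open at its stop; it grows towards the box's -x (front). Takes about 3 N once the lock has dropped.
- spice: Spice jar with a screw cap, 45 mm diameter, 106 mm tall, loose, standing to the right of the box. Origin at the centre of its underside. To be left alone.
- tin: Small food tin, 57 mm diameter, 72 mm tall, loose, standing to the left of the box. Origin at the centre of its underside. To be left alone.
- garlic: Garlic bulb, about 50 mm, loose, lying behind the box. Origin at the centre of its underside. To be left alone.

How it is judged:
At the end, for the whole second after the job is handed in: The sliding cover stands at rest at least 58 mm open (of 65), which the lock only allows after the right dialing (value of joint cover above 0.058 m and velocity of joint cover below 0.01 m/s); the robot touches nothing.
It fails at once if the lock is forced: dial or cover is driven against the bolt so hard (over about 25 N at the knob) that its stud is bent more than 3 mm sideways (x of bolt in the frame of lock_box above 0.003 m or x of bolt in the frame of lock_box below -0.003 m).
It fails at once if the spice jar is shifted by more than 30 mm or tipped (distance of spice from where it was at the start of the episode above 0.03 m or angle between spice's own z axis and vertical above 0.5 rad).
It fails at once if the tin is shifted by more than 30 mm or tipped (distance of tin from where it was at the start of the episode above 0.03 m or angle between tin's own z axis and vertical above 0.5 rad).
It fails at once if the garlic is shifted by more than 30 mm (distance of garlic from where it was at the start of the episode above 0.03 m).
It also fails if it takes over 69 s, if anything falls off the work surface, if the arm or the gripper's body presses on something with over 40 N, if the wrist force passes 120 N, or if a joint passes its speed limit or range.

### The arm

A 6-joint arm with a two-finger parallel gripper is mounted at the origin on a cart in front of the work surface, level with it; the furniture and walls round the work are solid. World frame = base frame: x ahead of the robot, y to its left, z up, the work surface at z = 0. Lengths are in m, angles in rad, forces in N, time in s.
With the tool pointing down it reaches from about 0.25 to 0.725 m from the base axis. Payload 4 kg.
Tool frame: the origin (TCP) lies at the very end of the fingers, on their centre line; the grasp point (between the pads) lies 19 mm behind it; z points along the fingers, y is the line along which they close (so a half turn about z gives the same grasp; the last joint's range is limited). The gripper opens to 85 mm and grips with 20 to 120 N. Pads are 22 mm wide; open, the fingers measure 114 mm over their backs; the gripper's body (76 mm by 85 mm) begins 54 mm behind the grasp point. The pads swing forward as they close: fully open they stand 13 mm farther back than shut.
Start: joints at [-1.316, 0.241, 0.005, 1.335, 0, 1.571], TCP at [0.126, -0.484, 0.231] pointing down, gripper open.
Joint ranges: [-2.72, 2.72], [-1.05, 1.87], [-1.09, 1.28], [-1.99, 2.15], [-1.42, 1.44], [-3.14, 3.14]. Speed limits (rad/s): [2.79, 2.79, 3.14, 3.14, 3.14, 3.14].

### API

Orientations are given as a unit quaternion [x, y, z, w].
In Python, from workcell import bot, vision, workorder, boxes_of gives the robot as it stands.
- The arm moves only by the tool send_rows, never from a script. Its argument "motion" is text: rows parted by semicolons, each of 5 numbers parted by spaces: the closure, from -1 (fully open) to 1 (shut), so that 0 is half open, then the shift along the tool's x, y, z in cm, then the turn about the tool's z in rad. In form: claw x y z twist; .... A call has 1 to 5 rows; each row is the pose to reach, as a shift and turn from the pose commanded when the call began, along the tool's axes at that moment; what a row does not reach only later rows make up. A row lasts 1/10 s, in which the tool goes at most 50 mm and 8.59 degrees, less where a joint would pass 70% of its speed; a pose out of reach is approached as far as the arm can. A call with a gripper value outside its range is refused whole. The fingers move at their own pace and stop on an object; the grip force is fixed at half the most. Time passes only in rows, so rows that repeat a pose let the fingers close. It gives the time, the measured TCP pose, the force, the opening and the grip force at its end, in the units of the state.
- bot.get_obs(): the state, without advancing time (a new reading comes with each control period).
- vision.camera(name): name is "scene" or "top"; returns the picture (384x512x3 uint8, red, green, blue); there is no depth.
- vision.camera_model(name): a dict with "fov_y" (degrees; the focal length in pixels is half the picture's height over the tangent of half this angle, whatever the lens; pixels are square), "cx", "cy" (the principal point, pixels), "world_from_camera" (4x4, takes a point from camera to world coordinates). Camera axes: x right, y down, z forward; pixel columns grow to the right and rows downward; lengths in m; the calibration is good to about 2 mm. A picture is of the moment at which its call begins. camera_model takes no time and is no camera call.
- workorder.job_done(): hands the job in; it is judged then, once.
Trained networks look in the newest picture that a camera, given by its name, has taken for a name from the list of things; names that differ only in an ending like _2 or _b are one class to them, and where a whole thing is asked for, a point or a joint stands for the part that bears it (a point fixed in the world has none). Each returns a list of dicts, best first, with "conf" (0 to 1); they miss things now and then, are a little off and sometimes report something else, mostly with a low value. They report only what shows in the picture. A call takes as long as a camera call.
- boxes_of(camera, target): "rect" ([centre column, centre row, width, height] in pixels, round what is visible of it).
The state is a dict: "clock": time; "joint_pos": joint angles; "joint_vel": joint speeds; "tau": joint torques, N m; "eef_pos": TCP position; "tool_rot": TCP orientation; "ft_force": force on the tool from outside, world axes, zero at the start; "ft_torque": the same for the moment, N m; "grip_width": finger opening in m; "grasp_force": force on a finger pad.
Only numpy, scipy, OpenCV 4.12 (cv2) and the standard library are available. Lean on these libraries where they do the work, as an engineer would, in place of code of your own. Each camera call takes 0.05 s, during which the arm holds its last target. There are 200 camera calls.

## Working session

There is one attempt and no reset: what is moved stays moved. The work goes in short steps, Python scripts to look and compute and a tool call to move; the robot and the scene stay as the last step left them, time stands still between calls to the robot, and variables do not carry over. Pictures are saved under pics/ and viewed, at most 10 in all, crops included, and the job is handed in when it is done.

Besides the shell and the picture viewer there is one more tool, called after ">>>" by a JSON object that holds its "fn" and its "kwargs", one argument or row to a line. send_rows: Moves the arm, as the interface text tells. Its arguments: {"type":"object","properties":{"motion":{"type":"string"}},"required":["motion"]}

```bash
mkdir -p pics
cat > h.py <<'E'
import numpy as np, cv2
from workcell import bot, vision, workorder, boxes_of
def proj_ray(cam,u,v):
    m=vision.camera_model(cam); f=192/np.tan(np.radians(m['fov_y'])/2)
    T=np.array(m['world_from_camera']); d=T[:3,:3]@np.array([(u-m['cx'])/f,(v-m['cy'])/f,1]); return T[:3,3],d
def atz(cam,u,v,z):
    o,d=proj_ray(cam,u,v); return o+d*(z-o[2])/d[2]
def px(cam,p):
    m=vision.camera_model(cam); f=192/np.tan(np.radians(m['fov_y'])/2)
    T=np.linalg.inv(np.array(m['world_from_camera'])); q=T[:3,:3]@np.array(p)+T[:3,3]
    return np.array([f*q[0]/q[2]+m['cx'],f*q[1]/q[2]+m['cy']])
E
python3 - <<'E'
from h import *
a=vision.camera('top');b=vision.camera('scene')
cv2.imwrite('pics/top0.png',cv2.resize(a,(800,600),interpolation=cv2.INTER_CUBIC)[...,::-1]);cv2.imwrite('pics/scene0.png',b[...,::-1])
for c in('top','scene'):
    m=vision.camera_model(c);print(c,m['fov_y'],m['cx'],m['cy'],np.round(m['world_from_camera'],3).tolist())
    for t,z in(('tick_12',.072),('spinner',.098),('bolt',.076),('cover_rib',.086),('lock_box',.07),('dial_axis',.08),('spice',.1),('tin',.07),('garlic',.03)):
        for r in boxes_of(c,t)[:2]: print(t,np.round(r['rect'],1),round(r['conf'],2),np.round(atz(c,*r['rect'][:2],z),4)[:2])
print(bot.get_obs())
E
```

```text
top 45.82870476732383 252.18931256463577 189.15182526843034 [[0.028, -0.992, 0.121, 0.419], [-0.999, -0.026, 0.024, 0.015], [-0.021, -0.121, -0.992, 1.149], [0.0, 0.0, 0.0, 1.0]]
tick_12 [294.9 223.  112.7  92. ] 0.73 [ 0.4717 -0.0617]
cover_rib [266.3 205.1  39.   41.8] 0.85 [0.5111 0.007 ]
lock_box [293.4 224.8 110.   96.3] 0.66 [ 0.4675 -0.0584]
dial_axis [294.  223.8 110.7  93.8] 0.82 [ 0.4694 -0.0591]
spice [370.4 225.1  30.1  23.2] 0.62 [ 0.4702 -0.2324]
garlic [327.6 169.3  16.9  19.6] 0.59 [ 0.6093 -0.1436]
scene 52.386193823554656 255.59122395857617 192.93367137406682 [[0.975, -0.173, 0.14, 0.396], [-0.223, -0.75, 0.623, -0.586], [-0.003, -0.638, -0.77, 0.87], [0.0, 0.0, 0.0, 1.0]]
tick_12 [244.4 244.2  93.9 107.9] 0.69 [ 0.4794 -0.0903]
spinner [254.6 237.5   3.9   7.2] 0.47 [ 0.5038 -0.0938]
cover_rib [249.2 208.8  37.3  32.5] 0.92 [0.5112 0.0007]
lock_box [243.3 243.9  91.4 105.9] 0.82 [ 0.4772 -0.0877]
dial_axis [242.2 246.2  95.9 104.8] 0.79 [ 0.4723 -0.0996]
spice [256.2 307.5  25.   41.6] 0.83 [ 0.4688 -0.2628]
tin [254.4 183.5  25.6  23.8] 0.87 [0.5457 0.094 ]
garlic [305.2 264.8  21.   18.6] 0.67 [ 0.6154 -0.1546]
{'clock': 1.0, 'joint_pos': array([-1.31602399e+00,  2.40563531e-01,  4.95897730e-03,  1.33519697e+00,
       -1.32169442e-05,  1.57079131e+00]), 'joint_vel': array([-1.51054505e-03, -1.02758332e-03,  3.06788105e-04,  6.44323244e-05,
       -1.92957202e-04, -1.14439875e-03]), 'tau': array([ 2.15486043e-04, -3.72214115e+01,  2.52698261e+01,  1.17697364e-03,
       -1.60756690e-05, -3.19183059e-06]), 'eef_pos': array([ 0.12600388, -0.48384297,  0.23130901]), 'tool_rot': array([ 9.91897029e-01,  1.27044418e-01, -6.88522253e-06, -1.73933448e-06]), 'ft_force': array([-0.25515991,  0.2335148 , -0.53941386]), 'ft_torque': array([-0.00744768,  0.01034565, -0.03152406]), 'grasp_force': 0.0, 'grip_width': 0.08525957699146504}
```

View pics/top0.png

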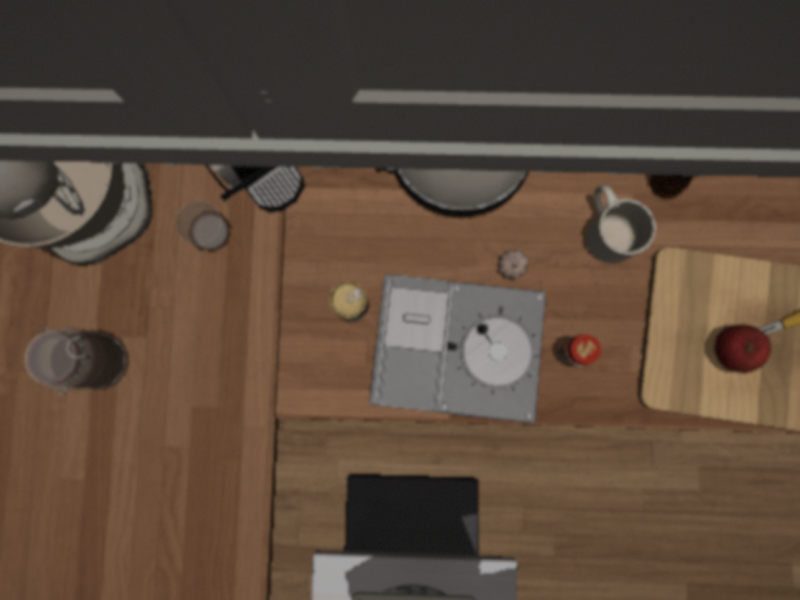

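View pics/scene0.png

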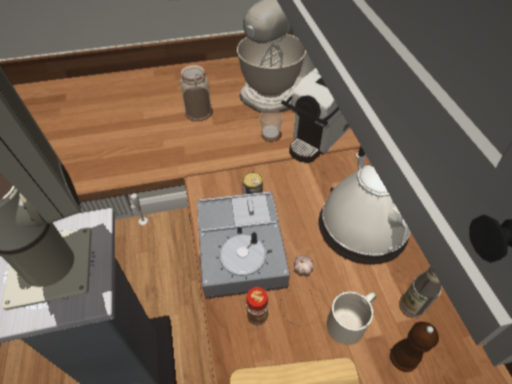

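Run:
```python
from h import *
s=.64
for n,u,v,z in(('c_bl',385,277,.07),('c_br',545,290,.07),('c_fr',537,420,.07),('c_fl',372,404,.07),('dial',498,351,.084),('knob',482,328,.113),('rib',417,319,.097),('bolt',452,346,.076),('t12',501,310,.072)):
    print(n,np.round(atz('top',u*s,v*s,z),4)[:2])
a=vision.camera('top');b=vision.camera('scene')
A=cv2.resize(a[170:275,235:350],None,fx=3.45,fy=3.45,interpolation=cv2.INTER_CUBIC)
B=cv2.resize(b[188:298,192:297],None,fx=3.8,fy=3.8,interpolation=cv2.INTER_CUBIC)
h=max(A.shape[0],B.shape[0]);C=np.zeros((h,A.shape[1]+B.shape[1],3),np.uint8);C[:A.shape[0],:A.shape[1]]=A;C[:B.shape[0],A.shape[1]:]=B
print(A.shape,B.shape);cv2.imwrite('pics/c1.png',cv2.convertScaleAbs(C,alpha=1.4)[...,::-1])
```

```text
c_bl [0.5782 0.0562]
c_br [ 0.5643 -0.1886]
c_fr [ 0.3682 -0.1772]
c_fl [0.3847 0.07  ]
dial [ 0.4688 -0.1163]
knob [ 0.5003 -0.0891]
rib [0.5124 0.0058]
bolt [ 0.4748 -0.0481]
t12 [ 0.5317 -0.1217]
(362, 397, 3) (418, 399, 3)
```

View pics/c1.png

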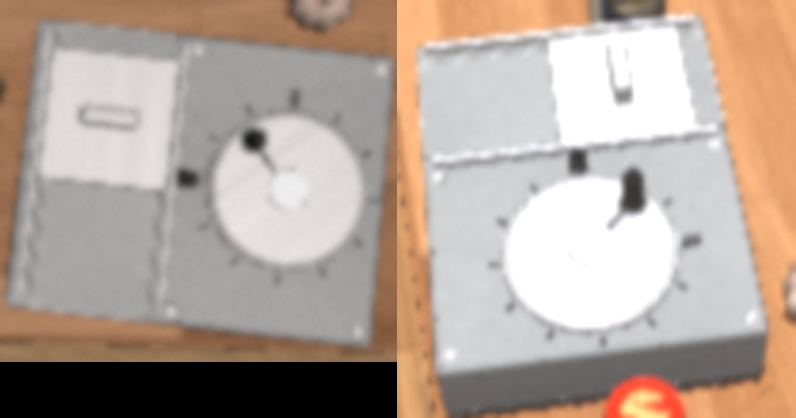

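>>> {"fn": "send_rows", "kwargs": {
  "motion": "-1 46.1 -28.7 0 -1.253; -1 46.1 -28.7 0 -1.253; -1 46.1 -28.7 0 -1.253; -1 46.1 -28.7 0 -1.253; -1 46.1 -28.7 0 -1.253"
}}

```text
clock: 1.6
eef_pos: [0.2991, -0.3011, 0.2316]
tool_rot: [0.875, 0.484, 0.0, 0.0]
ft_force: [1.8, -0.8, -0.5]
grip_width: 0.085
grasp_force: 0.0
```

```bash
cat >> h.py <<'E'
def st(target=None,yaw=-.063):
    o=bot.get_obs();q=o['tool_rot'];a=2*np.arctan2(q[1],q[0]);p=o['eef_pos']
    print('t',round(o['clock'],2),'p',np.round(p,4),'xang',round(a,4),'tilt',np.round(q[2:],4),'F',np.round(o['ft_force'],1),'w',round(o['grip_width'],4),'j',np.round(o['joint_pos'],2))
    if target is not None:
        d=np.array(target)-p; print('shift cm',np.round(100*np.array([d[0]*np.cos(a)+d[1]*np.sin(a),d[0]*np.sin(a)-d[1]*np.cos(a),-d[2]]),2),'twist',round(a-(np.pi/2+yaw),4))
E
python3 -c "
from h import *
st([.5,-.09,.16])"
```

```text
t 1.6 p [ 0.2991 -0.3011  0.2316] xang 1.0103 tilt [0.0002 0.0004] F [ 1.8 -0.8 -0.5] w 0.085 j [-0.79  0.09 -0.18  1.3   0.    1.34]
shift cm [28.56  5.79  7.16] twist -0.4975
```

>>> {"fn": "send_rows", "kwargs": {
  "motion": "-1 28.6 5.8 0 -0.498; -1 28.6 5.8 0 -0.498; -1 28.6 5.8 0 -0.498; -1 28.6 5.8 0 -0.498; -1 28.6 5.8 7 -0.498"
}}

```text
clock: 2.1
eef_pos: [0.4691, -0.1283, 0.2046]
tool_rot: [0.73, 0.684, 0.003, 0.004]
ft_force: [2.3, -1.4, 0.2]
grip_width: 0.0857
grasp_force: 0.0
```

>>> {"fn": "send_rows", "kwargs": {
  "motion": "-1 0 0 0 0; -1 0 0 0 0"
}}

```text
clock: 2.3
eef_pos: [0.464, -0.1288, 0.2001]
tool_rot: [0.73, 0.684, -0.001, -0.001]
ft_force: [-0.4, -0.5, -0.6]
grip_width: 0.0855
grasp_force: 0.0
```

Run:
```python
from h import *
a=vision.camera('top');b=vision.camera('scene')
st([.5,-.09,.088])
cv2.imwrite('pics/c2.png',np.hstack([cv2.resize(i,None,fx=4,fy=4,interpolation=cv2.INTER_CUBIC) for i in (a[155:275,250:350],b[170:290,210:310])])[...,::-1])
```

```text
t 2.4 p [ 0.4641 -0.1303  0.2015] xang 1.502 tilt [-0.0001  0.0003] F [ 0.9 -0.5 -0.4] w 0.0856 j [-0.27  0.22 -0.1   1.25 -0.    1.37]
shift cm [ 4.27  3.3  11.35] twist -0.0058
```

View pics/c2.png

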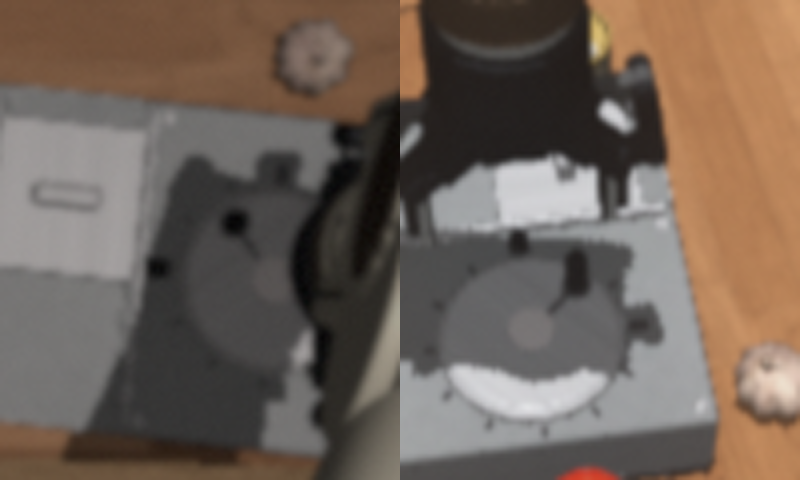

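Run:
```python
from h import *
print(atz('scene',242.8,254.8,.08),atz('top',318.5,224.9,.08))
print(atz('scene',254.2,238,.098),atz('scene',254.1,233.2,.113),atz('top',308.75,210.5,.105))
print(px('scene',[.4695,-.1173,.08]),px('top',[.4695,-.1173,.08]))
print(atz('scene',(621-397)/3.8+192,50/3.8+188,.097), 'rib scene')
```

```text
[ 0.46900303 -0.12272888  0.08      ] [ 0.46837192 -0.11633458  0.08      ]
[ 0.50253695 -0.09498494  0.098     ] [ 0.50314785 -0.09160153  0.113     ] [ 0.4995903  -0.09058647  0.105     ]
[242.53786937 252.78329071] [318.91866532 224.42865865]
[0.51901498 0.01523331 0.097     ] rib scene
```

>>> {"fn": "send_rows", "kwargs": {
  "motion": "-1 4.1 3.4 3 -0.006; -1 4.1 3.4 6 -0.006; -1 4.1 3.4 9 -0.006; -1 4.1 3.4 11.2 -0.006; 0 4.1 3.4 11.2 -0.006"
}}

```text
clock: 2.9
eef_pos: [0.4983, -0.0921, 0.0869]
tool_rot: [0.73, 0.684, -0.002, -0.002]
ft_force: [0.3, 0.2, 0.6]
grip_width: 0.0729
grasp_force: 0.0
```

Run:
```python
from h import *
st([.501,-.092,.088])
```

```text
t 2.9 p [ 0.4983 -0.0921  0.0869] xang 1.5063 tilt [-0.0017 -0.0021] F [0.3 0.2 0.6] w 0.0729 j [-0.18  0.37 -0.21  0.99 -0.    1.45]
shift cm [ 0.03  0.27 -0.11] twist -0.0015
```

>>> {"fn": "send_rows", "kwargs": {
  "motion": "0.5 0 0.1 -0.1 0; 1 0 0.1 -0.1 0; 1 0 0.1 -0.1 0; 1 0 0.1 -0.1 0; 1 0 0.1 -0.1 0"
}}

```text
clock: 3.4
eef_pos: [0.5027, -0.0916, 0.0915]
tool_rot: [0.729, 0.685, 0.0, 0.001]
ft_force: [-0.6, -0.3, 4.6]
grip_width: 0.0108
grasp_force: 58.5
```

>>> {"fn": "send_rows", "kwargs": {
  "motion": "1 0 0 0 0; 1 0 0 0 0; 1 0 0 0 0"
}}

```text
clock: 3.7
eef_pos: [0.5027, -0.0916, 0.0915]
tool_rot: [0.729, 0.685, 0.0, 0.001]
ft_force: [-1.5, -0.4, 5.8]
grip_width: 0.0102
grasp_force: 58.5
```

Run:
```python
from h import *
b=vision.camera('scene');st()
cv2.imwrite('pics/c3.png',cv2.resize(b[170:290,200:320],None,fx=5,fy=5,interpolation=cv2.INTER_CUBIC)[...,::-1])
```

```text
t 3.75 p [ 0.5028 -0.0916  0.0915] xang 1.5087 tilt [0.0004 0.0012] F [-1.2 -2.   4.9] w 0.0103 j [-0.18  0.37 -0.21  1.   -0.    1.45]
```

View pics/c3.png

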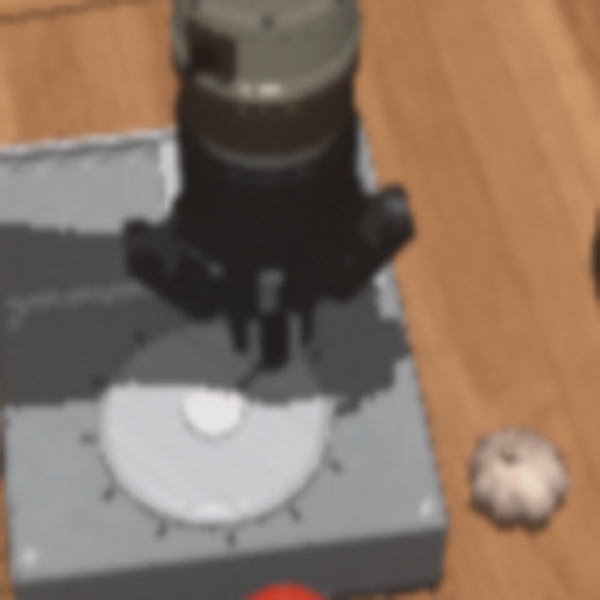

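```bash
cat > g.py <<'E'
import sys,numpy as np
# g.py start_angle end_angle nrows : rows in tool cm
a,b,n=float(sys.argv[1]),float(sys.argv[2]),int(sys.argv[3])
R=4.0
for i in range(0,n,5):
    t0=a+(b-a)*i/n
    print(round(t0,3),'->','; '.join('1 %.2f %.2f 0 0'%(R*(np.sin(t)-np.sin(t0)),R*(np.cos(t)-np.cos(t0))) for t in [a+(b-a)*k/n for k in range(i+1,min(i+5,n)+1)]))
E
python3 g.py .77 -2.094 10
```

```text
0.77 -> 1 -0.92 0.67 0 0; 1 -2.00 1.05 0 0; 1 -3.14 1.11 0 0; 1 -4.25 0.85 0 0; 1 -5.24 0.28 0 0
-0.662 -> 1 -0.79 -0.82 0 0; 1 -1.32 -1.84 0 0; 1 -1.54 -2.96 0 0; 1 -1.43 -4.09 0 0; 1 -1.01 -5.15 0 0
```

>>> {"fn": "send_rows", "kwargs": {
  "motion": "1 -0.92 0.67 0 0; 1 -2.00 1.05 0 0; 1 -3.14 1.11 0 0; 1 -4.25 0.85 0 0; 1 -5.24 0.28 0 0"
}}

```text
clock: 4.25
eef_pos: [0.5003, -0.1421, 0.0913]
tool_rot: [0.728, 0.685, 0.001, -0.002]
ft_force: [-6.1, 8.3, 11.3]
grip_width: 0.0106
grasp_force: 59.3
```

>>> {"fn": "send_rows", "kwargs": {
  "motion": "1 -0.79 -0.82 0 0; 1 -1.32 -1.84 0 0; 1 -1.54 -2.96 0 0; 1 -1.43 -4.09 0 0; 1 -1.01 -5.15 0 0"
}}

```text
clock: 4.75
eef_pos: [0.4511, -0.1505, 0.0915]
tool_rot: [0.729, 0.685, 0.002, 0.002]
ft_force: [4.0, 3.8, 5.3]
grip_width: 0.0103
grasp_force: 58.7
```

```bash
python3 - <<'E'
from h import *
b=vision.camera('scene');st()
cv2.imwrite('pics/c4.png',cv2.resize(b[170:290,200:320],None,fx=5,fy=5,interpolation=cv2.INTER_CUBIC)[...,::-1])
E
python3 g.py -2.094 -4.189 5;python3 g.py -4.189 -7.33 10
```

```text
t 4.8 p [ 0.4492 -0.1493  0.0914] xang 1.5094 tilt [0.0014 0.0004] F [-0.6  4.  10.3] w 0.0105 j [-0.32  0.3  -0.3   0.96  0.    1.31]
-2.094 -> 1 1.11 -1.24 0 0; 1 2.63 -1.91 0 0; 1 4.30 -1.91 0 0; 1 5.82 -1.24 0 0; 1 6.93 -0.00 0 0
-4.189 -> 1 0.45 1.17 0 0; 1 0.51 2.42 0 0; 1 0.19 3.63 0 0; 1 -0.49 4.68 0 0; 1 -1.46 5.46 0 0
-5.76 -> 1 -1.17 0.45 0 0; 1 -2.42 0.51 0 0; 1 -3.63 0.19 0 0; 1 -4.68 -0.49 0 0; 1 -5.46 -1.46 0 0
```

View pics/c4.png

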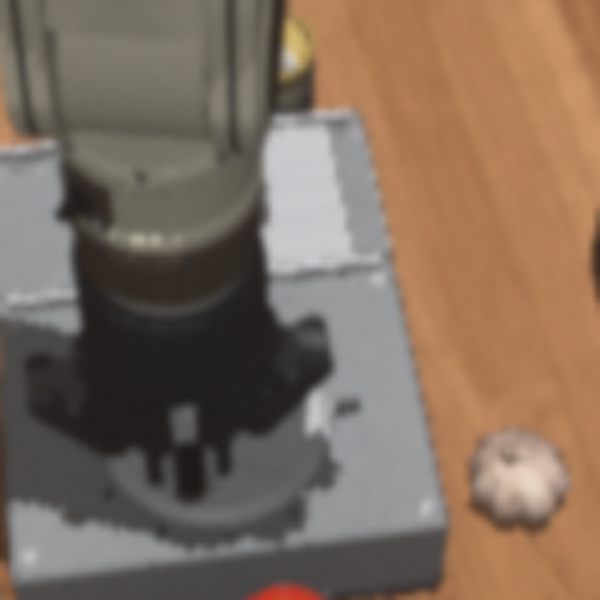

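>>> {"fn": "send_rows", "kwargs": {
  "motion": "1 1.11 -1.24 0 0; 1 2.63 -1.91 0 0; 1 4.30 -1.91 0 0; 1 5.82 -1.24 0 0; 1 6.93 0 0 0"
}}

```text
clock: 5.3
eef_pos: [0.451, -0.0802, 0.0913]
tool_rot: [0.729, 0.685, -0.001, -0.002]
ft_force: [-5.4, 0.7, 13.5]
grip_width: 0.0103
grasp_force: 60.4
```

>>> {"fn": "send_rows", "kwargs": {
  "motion": "1 0.45 1.17 0 0; 1 0.51 2.42 0 0; 1 0.19 3.63 0 0; 1 -0.49 4.68 0 0; 1 -1.46 5.46 0 0"
}}

```text
clock: 5.8
eef_pos: [0.5071, -0.099, 0.0913]
tool_rot: [0.728, 0.685, -0.0, -0.0]
ft_force: [-6.0, 0.3, 13.2]
grip_width: 0.0105
grasp_force: 60.4
```

Run:
```python
from h import *
b=vision.camera('scene');st()
a=-5.76-.063; print(.4724+.04*np.cos(a),-.1176+.04*np.sin(a))
```

```text
t 5.85 p [ 0.508  -0.1013  0.0914] xang 1.5083 tilt [-0.0011  0.0013] F [-2.1 -2.6 10.2] w 0.0106 j [-0.19  0.38 -0.19  1.01 -0.    1.44]
0.50823880861479 -0.09983543422786655
```

>>> {"fn": "send_rows", "kwargs": {
  "motion": "1 -1.17 0.45 0 0; 1 -2.42 0.51 0 0; 1 -3.63 0.19 0 0; 1 -4.68 -0.49 0 0; 1 -5.46 -1.46 0 0"
}}

```text
clock: 6.35
eef_pos: [0.4892, -0.1507, 0.0913]
tool_rot: [0.728, 0.685, 0.002, -0.002]
ft_force: [-1.7, 11.8, 10.5]
grip_width: 0.0104
grasp_force: 60.2
```

```bash
python3 - <<'E'
from h import *
b=vision.camera('scene');st()
a=-7.33-.063; print(.4724+.04*np.cos(a),-.1176+.04*np.sin(a))
E
python3 g.py -7.33 -9.6 5;python3 g.py -9.6 -10.472 5
```

```text
t 6.4 p [ 0.4874 -0.1516  0.0913] xang 1.5091 tilt [ 0.0011 -0.0018] F [-3.6  8.2 12.8] w 0.0103 j [-0.3   0.37 -0.2   1.    0.    1.33]
0.49019309954013596 -0.15342465085321577
-7.33 -> 1 -0.53 -1.72 0 0; 1 -0.25 -3.50 0 0; 1 0.79 -4.97 0 0; 1 2.36 -5.85 0 0; 1 4.16 -5.94 0 0
-9.6 -> 1 0.67 0.18 0 0; 1 1.30 0.48 0 0; 1 1.87 0.88 0 0; 1 2.37 1.37 0 0; 1 2.77 1.94 0 0
```

>>> {"fn": "send_rows", "kwargs": {
  "motion": "1 -0.53 -1.72 0 0; 1 -0.25 -3.50 0 0; 1 0.79 -4.97 0 0; 1 2.36 -5.85 0 0; 1 4.16 -5.94 0 0"
}}

```text
clock: 6.9
eef_pos: [0.4306, -0.11, 0.0914]
tool_rot: [0.73, 0.684, -0.003, 0.002]
ft_force: [-3.0, -3.5, 11.6]
grip_width: 0.0107
grasp_force: 60.4
```

>>> {"fn": "send_rows", "kwargs": {
  "motion": "1 0.67 0.18 0 0; 1 1.30 0.48 0 0; 1 1.87 0.88 0 0; 1 2.37 1.37 0 0; 1 2.37 1.37 0 0"
}}

```text
clock: 7.4
eef_pos: [0.4467, -0.083, 0.0913]
tool_rot: [0.728, 0.685, 0.0, -0.002]
ft_force: [-5.3, 7.2, 16.0]
grip_width: 0.0107
grasp_force: 60.9
```

```bash
cat >> h.py <<'E'
from scipy.optimize import least_squares
def dialang(pts=None,yaw=-.063):
    P=np.array([(.4492,-.1493),(.4510,-.0802),(.508,-.1013),(.4874,-.1516),(.5028,-.0916)])
    p=bot.get_obs()['eef_pos'][:2]
    P=np.vstack([P,p]+([pts] if pts is not None else []))
    c=least_squares(lambda c:np.hypot(*(P-c).T)-.04,[.472,-.117]).x
    print('C',c.round(4),'res mm',((np.hypot(*(P-c).T)-.04)*1e3).round(1),'ang box',round(np.arctan2(p[1]-c[1],p[0]-c[0])-yaw,3))
E
python3 - <<'E'
from h import *
b=vision.camera('scene');st();dialang()
E
```

```text
t 7.45 p [ 0.4467 -0.083   0.0913] xang 1.5103 tilt [ 0.0005 -0.0016] F [-6.2  6.  15.8] w 0.0104 j [-0.19  0.27 -0.35  0.96  0.    1.45]
C [ 0.4705 -0.1153] res mm [0.1 0.1 0.1 0.1 0.1 0.1] ang box 2.27
```

>>> {"fn": "send_rows", "kwargs": {
  "motion": "1 0.25 0.10 -0.02 0; 1 0.45 0.22 -0.05 0; 1 0.62 0.36 -0.05 0; 1 0.62 0.36 -0.05 0"
}}

```text
clock: 7.85
eef_pos: [0.4519, -0.0797, 0.0914]
tool_rot: [0.729, 0.685, -0.001, 0.001]
ft_force: [-0.9, -0.6, 7.2]
grip_width: 0.0104
grasp_force: 59.9
```

```bash
python3 - <<'E'
from h import *
b=vision.camera('scene');st();dialang()
E
cat > pl.py <<'E'
# pl.py cmdx cmdy a b n : rows from commanded world point to true-circle angles
import sys,numpy as np
cx,cy,a,b=map(float,sys.argv[1:5]);n=int(sys.argv[5]);C=np.array([.4705,-.1153]);y=-.063
Rm=np.array([[np.cos(y),np.sin(y)],[-np.sin(y),np.cos(y)]]);q=np.array([cx,cy])
for i in range(0,n,5):
    L=[]
    for k in range(i+1,min(i+5,n)+1):
        t=a+(b-a)*k/n+y;p=C+.04*np.array([np.cos(t),np.sin(t)]);d=Rm@(p-q)*100;L.append('1 %.2f %.2f 0 0'%(d[1],d[0]))
    q=p;print('; '.join(L),' -> ang',round(t-y,3),p.round(4))
E
python3 pl.py .4528 -.0795 -10.472 -8.2 5; python3 pl.py .4528 -.0795 -8.2 -4.2 10;python3 pl.py .4528 -.0795 -4.2 -1.75 5
```

```text
t 7.9 p [ 0.4518 -0.0796  0.0914] xang 1.5086 tilt [-0.0006  0.0011] F [-1.7 -0.7  6.5] w 0.0103 j [-0.17  0.28 -0.34  0.96 -0.    1.46]
C [ 0.4704 -0.1152] res mm [0.1 0.1 0.1 0.1 0.1 0.1] ang box 2.115
1 -1.23 -1.33 0 0; 1 -2.91 -1.97 0 0; 1 -4.70 -1.81 0 0; 1 -6.25 -0.88 0 0; 1 -7.22 0.64 0 0  -> ang -8.2 [ 0.4546 -0.152 ]
1 -7.46 2.21 0 0; 1 -7.06 3.75 0 0; 1 -6.09 5.01 0 0; 1 -4.71 5.79 0 0; 1 -3.13 5.98 0 0  -> ang -6.2 [ 0.5105 -0.1145]
1 1.53 -0.44 0 0; 1 2.76 -1.45 0 0; 1 3.50 -2.85 0 0; 1 3.64 -4.43 0 0; 1 3.15 -5.95 0 0  -> ang -4.2 [ 0.4531 -0.0793]
1 -1.31 -1.38 0 0; 1 -3.15 -2.00 0 0; 1 -5.06 -1.67 0 0; 1 -6.60 -0.49 0 0; 1 -7.40 1.28 0 0  -> ang -1.75 [ 0.4609 -0.1541]
```

```bash
python3 pl.py .4528 -.0795 -10.472 -1.75 20
```

```text
1 -1.17 -1.28 0 0; 1 -2.76 -1.95 0 0; 1 -4.49 -1.87 0 0; 1 -6.03 -1.07 0 0; 1 -7.08 0.30 0 0  -> ang -8.291 [ 0.4513 -0.1504]
1 -0.38 1.69 0 0; 1 -0.00 3.38 0 0; 1 1.05 4.75 0 0; 1 2.58 5.56 0 0; 1 4.31 5.64 0 0  -> ang -6.111 [ 0.5103 -0.1109]
1 1.60 -0.66 0 0; 1 2.77 -1.93 0 0; 1 3.30 -3.58 0 0; 1 3.08 -5.30 0 0; 1 2.15 -6.76 0 0  -> ang -3.931 [ 0.4442 -0.0852]
1 -1.46 -0.94 0 0; 1 -3.17 -1.17 0 0; 1 -4.82 -0.65 0 0; 1 -6.10 0.51 0 0; 1 -6.77 2.11 0 0  -> ang -1.75 [ 0.4609 -0.1541]
```

>>> {"fn": "send_rows", "kwargs": {
  "motion": "1 -1.17 -1.28 0 0; 1 -2.76 -1.95 0 0; 1 -4.49 -1.87 0 0; 1 -6.03 -1.07 0 0; 1 -7.08 0.30 0 0"
}}

```text
clock: 8.4
eef_pos: [0.4507, -0.1503, 0.0914]
tool_rot: [0.729, 0.685, 0.001, 0.0]
ft_force: [2.6, 6.8, 6.4]
grip_width: 0.0107
grasp_force: 60.2
```

>>> {"fn": "send_rows", "kwargs": {
  "motion": "1 -0.38 1.69 0 0; 1 0 3.38 0 0; 1 1.05 4.75 0 0; 1 2.58 5.56 0 0; 1 4.31 5.64 0 0"
}}

```text
clock: 8.9
eef_pos: [0.5104, -0.1116, 0.0914]
tool_rot: [0.729, 0.684, -0.001, 0.001]
ft_force: [-5.1, -1.6, 9.2]
grip_width: 0.0104
grasp_force: 60.6
```

>>> {"fn": "send_rows", "kwargs": {
  "motion": "1 1.60 -0.66 0 0; 1 2.77 -1.93 0 0; 1 3.30 -3.58 0 0; 1 3.08 -5.30 0 0; 1 2.15 -6.76 0 0"
}}

```text
clock: 9.4
eef_pos: [0.4449, -0.0841, 0.0915]
tool_rot: [0.728, 0.686, 0.002, 0.002]
ft_force: [6.9, -0.5, 0.9]
grip_width: 0.0106
grasp_force: 59.7
```

>>> {"fn": "send_rows", "kwargs": {
  "motion": "1 -1.46 -0.94 0 0; 1 -3.17 -1.17 0 0; 1 -4.82 -0.65 0 0; 1 -6.10 0.51 0 0; 1 -6.10 0.51 0 0"
}}

```text
clock: 9.9
eef_pos: [0.4468, -0.1476, 0.0914]
tool_rot: [0.729, 0.684, 0.001, 0.002]
ft_force: [0.7, 0.4, 8.2]
grip_width: 0.0107
grasp_force: 60.5
```

```bash
python3 - <<'E'
from h import *
b=vision.camera('scene');st();dialang()
E
python3 pl.py .4441 -.1451 -2.186 -1.571 5
```

```text
t 9.95 p [ 0.4463 -0.1473  0.0915] xang 1.5075 tilt [0.0003 0.0017] F [0.3 0.2 7.2] w 0.0107 j [-0.32  0.29 -0.31  0.96 -0.    1.32]
C [ 0.4705 -0.1153] res mm [0.1 0.1 0.1 0.1 0.1 0.1] ang box -2.155
1 -0.38 0.56 0 0; 1 -0.59 1.00 0 0; 1 -0.74 1.47 0 0; 1 -0.83 1.96 0 0; 1 -0.86 2.45 0 0  -> ang -1.571 [ 0.468  -0.1552]
```

>>> {"fn": "send_rows", "kwargs": {
  "motion": "1 -0.27 0.43 0 0; 1 -0.47 0.87 0 0; 1 -0.62 1.34 0 0; 1 -0.71 1.83 0 0; 1 -0.71 1.83 0 0"
}}

```text
clock: 10.45
eef_pos: [0.4631, -0.1546, 0.0914]
tool_rot: [0.729, 0.685, -0.0, 0.001]
ft_force: [0.1, 0.7, 7.8]
grip_width: 0.0108
grasp_force: 60.5
```

Run:
```python
from h import *
b=vision.camera('scene');st();dialang()
```

```text
t 10.5 p [ 0.4631 -0.1546  0.0915] xang 1.5088 tilt [-0.0002  0.0012] F [0.4 0.5 7.6] w 0.0104 j [-0.32  0.33 -0.27  0.98 -0.    1.31]
C [ 0.4705 -0.1153] res mm [ 0.1  0.1  0.   0.1  0.1 -0. ] ang box -1.692
```

>>> {"fn": "send_rows", "kwargs": {
  "motion": "1 -0.02 0.25 0 0; 1 -0.03 0.46 0 0; 1 -0.03 0.46 0 0; 1 -0.03 0.46 0 0"
}}

```text
clock: 10.9
eef_pos: [0.467, -0.1551, 0.0915]
tool_rot: [0.729, 0.685, -0.001, 0.001]
ft_force: [-1.2, 0.8, 8.6]
grip_width: 0.0104
grasp_force: 60.6
```

Run:
```python
from h import *
b=vision.camera('scene');a=vision.camera('top');st();dialang()
cv2.imwrite('pics/c5.png',np.hstack([cv2.resize(i,None,fx=4,fy=4,interpolation=cv2.INTER_CUBIC) for i in (a[155:275,250:350],b[170:290,210:310])])[...,::-1])
```

```text
t 11.0 p [ 0.467  -0.1551  0.0914] xang 1.5086 tilt [-0.0006  0.0008] F [-0.7 -1.   8.4] w 0.0103 j [-0.32  0.33 -0.25  0.98 -0.    1.31]
C [ 0.4705 -0.1153] res mm [ 0.1  0.1  0.   0.1  0.1 -0. ] ang box -1.595
```

View pics/c5.png

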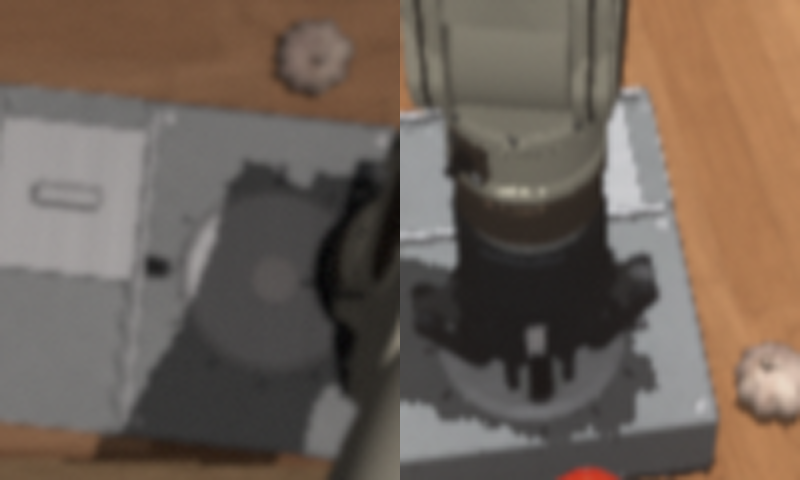

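```bash
python3 - <<'E'
import cv2,numpy as np
for f in('c2','c5'):
    g=cv2.imread(f'pics/{f}.png',0)[245:290,138:180].astype(float);w=np.clip(70-g,0,None);Y,X=np.mgrid[:45,:42]
    print(f,(w*X).sum()/w.sum()+138,(w*Y).sum()/w.sum()+245,w.sum(),g.min())
    print(g[14:28].mean(0).astype(int))
E
python3 pl.py .4675 -.1552 -1.58 -2.33 5
```

```text
c2 162.58817097668268 267.9610191471508 39327.0 10.0
[115 114 114 110 103  96  89  79  66  56  47  38  28  23  20  18  16  15
  16  17  17  17  16  16  18  19  22  24  28  30  31  34  37  39  41  43
  46  47  48  49  50  51]
c5 156.12840308817553 266.548692943248 7383.0 30.0
[116 114 114 111 104  97  91  82  71  62  54  48  41  38  38  38  38  38
  38  40  41  42  43  45  48  51  54  58  63  68  72  77  82  87  90  93
  95  96  96  95  95  95]
1 0.05 -0.59 0 0; 1 0.19 -1.17 0 0; 1 0.42 -1.72 0 0; 1 0.72 -2.24 0 0; 1 1.10 -2.71 0 0  -> ang -2.33 [ 0.4412 -0.1425]
```

>>> {"fn": "send_rows", "kwargs": {
  "motion": "1 0.05 -0.59 0 0; 1 0.19 -1.17 0 0; 1 0.42 -1.72 0 0; 1 0.72 -2.24 0 0; 1 1.10 -2.71 0 0"
}}

```text
clock: 11.5
eef_pos: [0.4415, -0.143, 0.0915]
tool_rot: [0.729, 0.685, -0.0, 0.002]
ft_force: [2.1, -2.3, 6.3]
grip_width: 0.0109
grasp_force: 60.3
```

```bash
python3 - <<'E'
from h import *
b=vision.camera('scene');st();dialang()
E
for i in 0 1 2 3 4 5 6 7 8 9 10 ;do python3 - $i <<'E'
import sys,numpy as np
i=int(sys.argv[1]);a=-2.33-.14*i;r=[]
for k in(1,2,3):
    t=a-.14*k/3;r.append('1 %.2f %.2f 0 0'%(4*(np.sin(t)-np.sin(a)),4*(np.cos(t)-np.cos(a))))
print(round(t,2),'; '.join(r), '; hold')
E
done
```

```text
t 11.55 p [ 0.4406 -0.1421  0.0914] xang 1.5087 tilt [-0.0002  0.0011] F [-0.5  0.   8.4] w 0.0102 j [-0.31  0.28 -0.33  0.96 -0.    1.32]
C [ 0.4704 -0.1153] res mm [0.1 0.1 0.1 0.1 0.1 0.1] ang box -2.348
-2.47 1 0.13 -0.13 0 0; 1 0.27 -0.26 0 0; 1 0.41 -0.38 0 0 ; hold
-2.61 1 0.15 -0.11 0 0; 1 0.30 -0.22 0 0; 1 0.46 -0.32 0 0 ; hold
-2.75 1 0.16 -0.09 0 0; 1 0.33 -0.17 0 0; 1 0.50 -0.25 0 0 ; hold
-2.89 1 0.17 -0.07 0 0; 1 0.35 -0.13 0 0; 1 0.53 -0.18 0 0 ; hold
-3.03 1 0.18 -0.04 0 0; 1 0.37 -0.08 0 0; 1 0.55 -0.10 0 0 ; hold
-3.17 1 0.19 -0.02 0 0; 1 0.37 -0.02 0 0; 1 0.56 -0.02 0 0 ; hold
-3.31 1 0.19 0.01 0 0; 1 0.37 0.03 0 0; 1 0.56 0.05 0 0 ; hold
-3.45 1 0.18 0.04 0 0; 1 0.36 0.08 0 0; 1 0.54 0.13 0 0 ; hold
-3.59 1 0.18 0.06 0 0; 1 0.35 0.13 0 0; 1 0.52 0.21 0 0 ; hold
-3.73 1 0.17 0.08 0 0; 1 0.33 0.18 0 0; 1 0.49 0.28 0 0 ; hold
-3.87 1 0.15 0.11 0 0; 1 0.30 0.22 0 0; 1 0.44 0.34 0 0 ; hold
```

>>> {"fn": "send_rows", "kwargs": {
  "motion": "1 0.13 -0.13 0 0; 1 0.27 -0.26 0 0; 1 0.41 -0.38 0 0; 1 0.41 -0.38 0 0"
}}

```text
clock: 11.95
eef_pos: [0.4375, -0.1382, 0.0914]
tool_rot: [0.729, 0.685, -0.0, 0.001]
ft_force: [0.5, -1.0, 6.7]
grip_width: 0.0105
grasp_force: 60.4
```

>>> {"fn": "send_rows", "kwargs": {
  "motion": "1 0.15 -0.11 0 0; 1 0.30 -0.22 0 0; 1 0.46 -0.32 0 0; 1 0.46 -0.32 0 0"
}}

```text
clock: 12.35
eef_pos: [0.4346, -0.1334, 0.0914]
tool_rot: [0.729, 0.685, -0.0, 0.001]
ft_force: [-0.2, -0.0, 7.8]
grip_width: 0.0103
grasp_force: 60.5
```

>>> {"fn": "send_rows", "kwargs": {
  "motion": "1 0.16 -0.09 0 0; 1 0.33 -0.17 0 0; 1 0.50 -0.25 0 0; 1 0.50 -0.25 0 0"
}}

```text
clock: 12.75
eef_pos: [0.4326, -0.1285, 0.0915]
tool_rot: [0.729, 0.685, -0.0, 0.002]
ft_force: [0.5, -1.2, 7.8]
grip_width: 0.0105
grasp_force: 60.4
```

>>> {"fn": "send_rows", "kwargs": {
  "motion": "1 0.17 -0.07 0 0; 1 0.35 -0.13 0 0; 1 0.53 -0.18 0 0; 1 0.53 -0.18 0 0"
}}

```text
clock: 13.15
eef_pos: [0.431, -0.1229, 0.0914]
tool_rot: [0.729, 0.685, -0.0, 0.001]
ft_force: [0.0, -0.2, 8.5]
grip_width: 0.0108
grasp_force: 60.5
```

>>> {"fn": "send_rows", "kwargs": {
  "motion": "1 0.18 -0.04 0 0; 1 0.37 -0.08 0 0; 1 0.55 -0.10 0 0; 1 0.55 -0.10 0 0"
}}

```text
clock: 13.55
eef_pos: [0.4303, -0.1174, 0.0914]
tool_rot: [0.729, 0.685, -0.0, 0.001]
ft_force: [-0.1, -1.1, 8.2]
grip_width: 0.0103
grasp_force: 60.5
```

>>> {"fn": "send_rows", "kwargs": {
  "motion": "1 0.19 -0.02 0 0; 1 0.37 -0.02 0 0; 1 0.56 -0.02 0 0; 1 0.56 -0.02 0 0"
}}

```text
clock: 13.95
eef_pos: [0.4304, -0.1117, 0.0914]
tool_rot: [0.729, 0.685, -0.0, 0.001]
ft_force: [-0.3, -0.3, 7.7]
grip_width: 0.0104
grasp_force: 60.5
```

>>> {"fn": "send_rows", "kwargs": {
  "motion": "1 0.19 0.01 0 0; 1 0.37 0.03 0 0; 1 0.56 0.05 0 0; 1 0.56 0.05 0 0"
}}

```text
clock: 14.35
eef_pos: [0.4313, -0.1061, 0.0914]
tool_rot: [0.729, 0.685, -0.0, 0.001]
ft_force: [-0.3, -0.2, 8.8]
grip_width: 0.0103
grasp_force: 60.6
```

>>> {"fn": "send_rows", "kwargs": {
  "motion": "1 0.18 0.04 0 0; 1 0.36 0.08 0 0; 1 0.54 0.13 0 0; 1 0.54 0.13 0 0"
}}

```text
clock: 14.75
eef_pos: [0.4329, -0.1009, 0.0914]
tool_rot: [0.729, 0.685, -0.0, 0.001]
ft_force: [0.3, -0.2, 8.6]
grip_width: 0.0106
grasp_force: 60.6
```

>>> {"fn": "send_rows", "kwargs": {
  "motion": "1 0.18 0.06 0 0; 1 0.35 0.13 0 0; 1 0.52 0.21 0 0; 1 0.52 0.21 0 0"
}}

```text
clock: 15.15
eef_pos: [0.4341, -0.098, 0.0914]
tool_rot: [0.729, 0.684, -0.003, 0.002]
ft_force: [-3.7, -6.7, 11.3]
grip_width: 0.0105
grasp_force: 60.9
```

Run:
```python
from h import *
b=vision.camera('scene');a=vision.camera('top');st();dialang()
cv2.imwrite('pics/c6.png',np.hstack([cv2.resize(i,None,fx=4,fy=4,interpolation=cv2.INTER_CUBIC) for i in (a[155:275,250:350],b[170:290,210:310])])[...,::-1])
```

```text
t 15.25 p [ 0.4341 -0.098   0.0914] xang 1.5071 tilt [-0.0031  0.0022] F [-3.9 -6.2 10.3] w 0.0104 j [-0.22  0.25 -0.37  0.95 -0.01  1.42]
C [ 0.4704 -0.1152] res mm [0.1 0.1 0.1 0.1 0.1 0.2] ang box 2.761
```

View pics/c6.png

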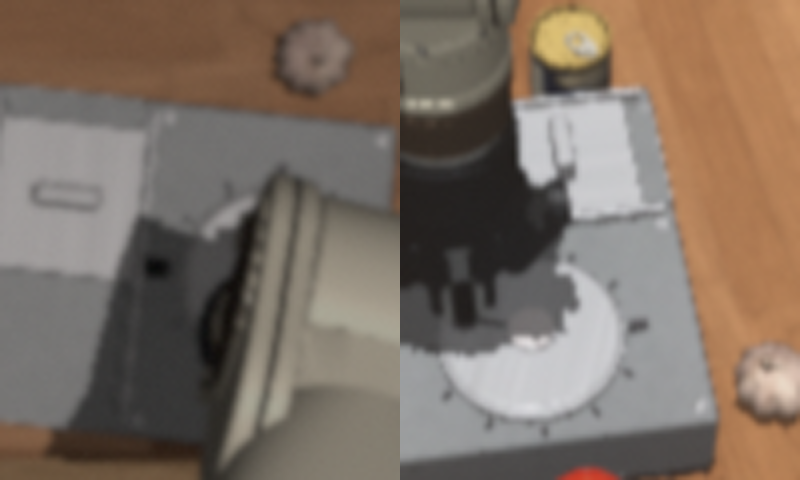

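>>> {"fn": "send_rows", "kwargs": {
  "motion": "1 0.06 0.03 0 0; 1 0.12 0.05 0 0; 1 0.12 0.05 0 0"
}}

```text
clock: 15.55
eef_pos: [0.4343, -0.0976, 0.0915]
tool_rot: [0.729, 0.684, -0.004, 0.003]
ft_force: [-4.6, -9.9, 10.1]
grip_width: 0.0105
grasp_force: 60.9
```

Run:
```python
import cv2,numpy as np
for f in('c2','c5','c6'):
    g=cv2.imread(f'pics/{f}.png',0)
    print(f,g[259:275,138:182].mean(0).astype(int))
```

```text
c2 [115 115 114 111 103  96  89  79  66  55  47  38  28  23  20  19  16  16
  17  17  17  17  16  16  18  20  22  24  28  30  32  34  37  40  42  44
  46  47  48  49  50  51  52  53]
c5 [116 115 114 111 105  98  92  83  72  63  56  50  43  41  40  40  40  40
  40  41  43  43  44  46  49  52  55  59  64  69  73  77  83  87  90  93
  96  97  96  96  96  95  95  96]
c6 [58 57 55 53 49 45 42 37 31 27 24 20 18 16 16 16 16 15 15 15 16 16 17 18
 19 21 22 24 28 30 32 35 38 40 42 44 46 47 48 49 50 51 51 52]
```

>>> {"fn": "send_rows", "kwargs": {
  "motion": "1 -0.2 -0.1 0 0; 1 -0.33 -0.16 0 0; 0 -0.33 -0.16 0 0; -1 -0.33 -0.16 0 0; -1 -0.33 -0.16 0 0"
}}

```text
clock: 16.05
eef_pos: [0.4329, -0.097, 0.0899]
tool_rot: [0.729, 0.685, -0.001, -0.001]
ft_force: [-0.7, 0.1, -0.1]
grip_width: 0.0538
grasp_force: 0.0
```

>>> {"fn": "send_rows", "kwargs": {
  "motion": "-1 0 0 0 0; -1 0 0 -1.5 0; -1 0 0 -4 0; -1 0 0 -7 0; -1 0 0 -7 0"
}}

```text
clock: 16.55
eef_pos: [0.4363, -0.0977, 0.164]
tool_rot: [0.729, 0.685, 0.002, 0.003]
ft_force: [-0.0, -0.3, -0.1]
grip_width: 0.0853
grasp_force: 0.0
```

Run:
```python
from h import *
st([.513,.0075,.080])
```

```text
t 16.55 p [ 0.4363 -0.0977  0.164 ] xang 1.5091 tilt [0.0019 0.0029] F [-0.  -0.3 -0.1] w 0.0853 j [-0.22  0.18 -0.26  1.13 -0.    1.41]
shift cm [10.97  7.    8.4 ] twist 0.0013
```

>>> {"fn": "send_rows", "kwargs": {
  "motion": "-1 4 2.5 0 0; -1 8 5 0 0; -1 11 7 0 0; -1 11 7 0 0; -1 11 7 0 0"
}}

```text
clock: 17.05
eef_pos: [0.5098, 0.0088, 0.1593]
tool_rot: [0.728, 0.686, -0.001, -0.001]
ft_force: [-0.2, 0.4, 0.2]
grip_width: 0.0857
grasp_force: 0.0
```

Run:
```python
from h import *
a=vision.camera('top');b=vision.camera('scene');st([.513,.0075,.080])
cv2.imwrite('pics/c7.png',np.hstack([cv2.resize(i,None,fx=4,fy=4,interpolation=cv2.INTER_CUBIC) for i in (a[155:275,250:350],b[170:290,210:310])])[...,::-1])
for r in boxes_of('scene','cover_rib')[:2]:print(r)
```

```text
t 17.15 p [0.5093 0.0077 0.1597] xang 1.5084 tilt [-0.0009 -0.0006] F [0.8 0.3 0.1] w 0.0852 j [ 0.02  0.3  -0.1   1.17 -0.    1.65]
shift cm [0.01 0.37 7.97] twist 0.0006
{'rect': [248.5, 209.4, 37.4, 30.8], 'conf': 0.89}
```

View pics/c7.png

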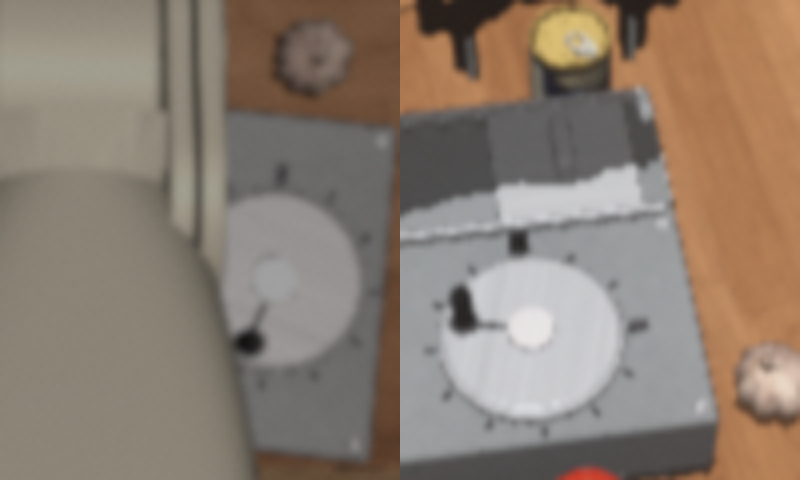

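>>> {"fn": "send_rows", "kwargs": {
  "motion": "-1 0 0.4 3 0; -1 0 0.4 6 0; -1 0 0.4 7.9 0; 0.2 0 0.4 7.9 0; 0.6 0 0.4 7.9 0"
}}

```text
clock: 17.7
eef_pos: [0.514, 0.0071, 0.0818]
tool_rot: [0.729, 0.684, -0.0, -0.0]
ft_force: [0.5, 0.0, 0.6]
grip_width: 0.0589
grasp_force: 0.0
```

>>> {"fn": "send_rows", "kwargs": {
  "motion": "1 0 0 0 0; 1 0 0 0 0; 1 0 0 0 0; 1 0 0 0 0; 1 0 0 0 0"
}}

```text
clock: 18.2
eef_pos: [0.5154, 0.0079, 0.0828]
tool_rot: [0.729, 0.685, 0.001, 0.001]
ft_force: [-1.1, -1.2, 6.1]
grip_width: 0.0106
grasp_force: 59.6
```

Gripped; pull a little and check the force.

>>> {"fn": "send_rows", "kwargs": {
  "motion": "1 0 -0.15 0 0; 1 0 -0.3 0 0; 1 0 -0.3 0 0"
}}

```text
clock: 18.5
eef_pos: [0.513, 0.0081, 0.0828]
tool_rot: [0.729, 0.685, 0.001, 0.001]
ft_force: [1.0, -0.7, 5.9]
grip_width: 0.0103
grasp_force: 59.8
```

>>> {"fn": "send_rows", "kwargs": {
  "motion": "1 0 -0.15 0 0; 1 0 -0.3 0 0; 1 0 -0.45 0 0; 1 0 -0.45 0 0"
}}

```text
clock: 18.9
eef_pos: [0.5085, 0.0084, 0.0828]
tool_rot: [0.729, 0.685, 0.001, 0.001]
ft_force: [1.7, 0.0, 6.2]
grip_width: 0.0104
grasp_force: 59.8
```

>>> {"fn": "send_rows", "kwargs": {
  "motion": "1 0 -1.1 0 0; 1 0 -2.2 0 0; 1 0 -3.3 0 0; 1 0 -4.4 0 0; 1 0 -5.4 0 0"
}}

```text
clock: 19.4
eef_pos: [0.4541, 0.013, 0.0828]
tool_rot: [0.729, 0.685, 0.003, 0.0]
ft_force: [2.7, 3.8, 7.2]
grip_width: 0.0102
grasp_force: 60.2
```

>>> {"fn": "send_rows", "kwargs": {
  "motion": "1 0 -0.2 0 0; 1 0 -0.4 0 0; 1 0 -0.6 0 0; 1 0 -0.6 0 0"
}}

```text
clock: 19.8
eef_pos: [0.451, 0.0133, 0.0829]
tool_rot: [0.729, 0.685, 0.004, 0.002]
ft_force: [9.0, 2.9, 0.6]
grip_width: 0.0104
grasp_force: 59.5
```

>>> {"fn": "send_rows", "kwargs": {
  "motion": "1 0 0.15 0 0; 0 0 0.15 0 0; -1 0 0.15 0 0; -1 0 0.15 0 0; -1 0 0.15 0 0"
}}

```text
clock: 20.3
eef_pos: [0.4475, 0.0119, 0.081]
tool_rot: [0.729, 0.685, -0.001, -0.001]
ft_force: [-0.2, 0.1, -0.0]
grip_width: 0.0682
grasp_force: 0.0
```

>>> {"fn": "send_rows", "kwargs": {
  "motion": "-1 0 0 0 0; -1 0 0 -3 0; -1 0 0 -7 0; -1 0 0 -11 0; -1 0 0 -13 0"
}}

```text
clock: 20.8
eef_pos: [0.4499, 0.012, 0.2149]
tool_rot: [0.729, 0.685, 0.002, 0.002]
ft_force: [0.7, 0.1, -0.6]
grip_width: 0.0857
grasp_force: 0.0
```

>>> {"fn": "send_rows", "kwargs": {
  "motion": "-1 -5 0 0 0; -1 -10 0 0 0; -1 -15 0 0 0; -1 -15 0 0 0; -1 -15 0 0 0"
}}

```text
clock: 21.3
eef_pos: [0.4387, -0.1388, 0.2112]
tool_rot: [0.73, 0.684, -0.0, -0.0]
ft_force: [-0.2, -0.1, 0.3]
grip_width: 0.0853
grasp_force: 0.0
```

Run:
```python
from h import *
a=vision.camera('top');b=vision.camera('scene');st()
cv2.imwrite('pics/c8.png',np.hstack([cv2.resize(i,None,fx=3,fy=3,interpolation=cv2.INTER_CUBIC) for i in (a[145:285,220:350],b[170:310,195:325])])[...,::-1])
```

```text
t 21.4 p [ 0.439  -0.1371  0.2113] xang 1.5092 tilt [-0.     -0.0005] F [-0.2  0.6  0.1] w 0.0853 j [-0.3   0.17 -0.13  1.26  0.    1.33]
```

View pics/c8.png

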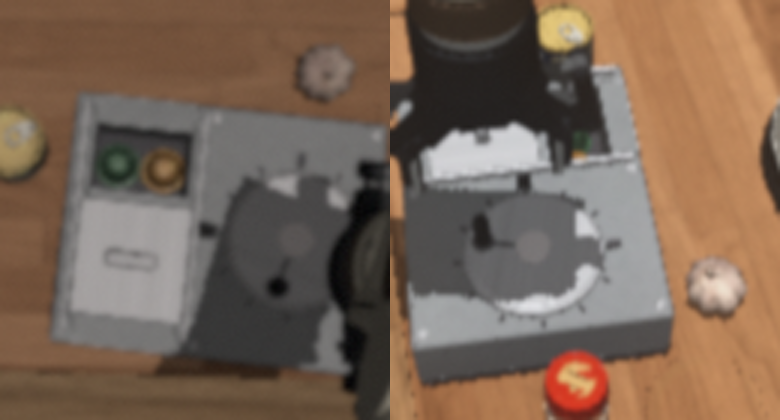

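The cover is fully open: the rib has moved to about (131,258) and both capsules show at (118,162) and (162,168). The tin, garlic and spice jar are where they were, and the gripper is clear of everything.

```bash
python3 -c "
from workcell import workorder
print(workorder.job_done())"
```

```text
the job is handed in; nothing more can be done
None
```

The lock box is open and the job is handed in: the lock dropped without being forced, I slid the cover about 65 mm to its stop and let go, and the things round the box look unmoved in the last pictures; the hand-in gave no verdict.

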